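# Turn an LED spot module over into its downlight trim with a flip jig

## Robot

A 6-joint arm with a two-finger parallel gripper is mounted at the origin on the work surface. World frame = base frame: x ahead of the robot, y to its left, z up, the work surface at z = 0. Lengths are in m, angles in rad, forces in N, time in s.
With the tool pointing down it reaches from about 0.4 to 0.825 m from the base axis. Payload 7 kg.
Tool frame: the origin (TCP) lies at the very end of the fingers, on their centre line; the grasp point (between the pads) lies 19 mm behind it; z points along the fingers, x is the direction in which the jaws open and shut, and the axes are right-handed (so a half turn about z gives the same grasp; the last joint's range is limited). The gripper opens to 88 mm and grips with 3 to 60 N. Pads are 19 mm wide; open, the fingers measure 130 mm over their backs; the gripper's body (78 mm by 193 mm) begins 47 mm behind the grasp point.
Start: joints at [1.608, 0.359, 0.012, 0, -1.224, -0.288], TCP at [0.168, 0.654, 0.227] pointing down, gripper open.
Joint ranges: [-3.07, 3.07], [-1.43, 2.12], [-1.02, 1.25], [-3.03, 1.67], [-3.05, -0], [-3.03, 3.03]. Speed limits (rad/s): [2.39, 2.39, 3.01, 3.14, 3.14, 3.14].

## Interface

Orientations are given as [roll, pitch, yaw] about the fixed x, y, z axes, in that order (R = Rz(yaw) Ry(pitch) Rx(roll)).
In Python, from station import telemetry, grab_frame, arm, regions_of, pinpoint gives the robot as it stands. The module is installed in compiled form; this text tells all that it offers.
- The arm moves only by the shell command python3 -m inch 'ROWS' [FORCE]. ROWS is text: rows parted by semicolons, each of 7 numbers parted by spaces: the opening, from 0 (shut) to 1 (fully open), then the shift along the world's x, y, z in cm, then the turn, a rotation vector about the world's x, y, z in degrees. A call has 1 to 12 rows; each row is the pose to reach, as a shift and turn from the pose measured when the call began; what a row does not reach only later rows make up. A row lasts 1/8 s, in which the tool goes at most 62.5 mm and 10.7 degrees, less where a joint would pass 70% of its speed; a pose out of reach is approached as far as the arm can. A call with a gripper value outside its range is refused whole. The fingers move at their own pace and stop on an object; FORCE is the grip in N (left out, the last holds). Time passes only in rows, so rows that repeat a pose let the fingers close. It gives the time, the measured TCP pose, the force and the opening at its end, in the units of the state.
- telemetry.get_state(): the state, without advancing time (a new reading comes with each control period).
- grab_frame(name): name is "scene" or "side" or "wrist"; returns a dict with "pixels" (420x560x3 uint8, red, green, blue), "fx", "fy", "cx", "cy" (pixels), "R" (3x3) and "t" (3): a world point X has camera coordinates R X + t. Camera axes: x right, y down, z forward; pixel columns grow to the right and rows downward; lengths in m; the calibration is good to about 2 mm. A picture is of the moment at which its call begins. There is no depth.
- arm.job_done(): hands the job in, once; it reports no verdict.
Trained networks look in the newest picture that a camera, given by its name, has taken for a name from the list of things; names that differ only in an ending like _2 or _b are one class to them, and where a whole thing is asked for, a point or a joint stands for the part that bears it (a point fixed in the world has none). Each returns a list of dicts, best first, with "p" (0 to 1); they miss things now and then, are a little off and sometimes report something else, mostly with a low value. They report only what shows in the picture. A call takes as long as a camera call. They do not tell look-alikes from the thing itself.
- regions_of(camera, name): "pixels" (420x560 bool, what is visible of it) and "bbox" ([left, top, right, bottom] in pixels, round what is visible of it).
- pinpoint(camera, name): "location" ([column, row] in pixels: a listed point, or the origin of a listed thing).
The state is a dict: "t": time; "q": joint angles; "qd": joint speeds; "joint_efforts": joint torques, N m; "eef_pos": TCP position; "ee_rot": TCP orientation; "force": force on the tool from outside, world axes, zero at the start; "moment": the same for the moment, N m; "width": finger opening in m.
Only numpy, scipy, OpenCV 4.12 (cv2) and the standard library are available. Lean on these libraries where they do the work, as an engineer would, in place of code of your own. Each camera call takes 0.05 s, during which the arm holds its last target. There are 200 camera calls.

## Task

Seat the LED spot module back-first in the slotted ring of the jig's open flipper plate: turn it while pressing until its two lugs drop into the slots, then press it fully home so that the spring balls hold it. Swing the plate right over by its bar without slamming it, push the ejector button on its back so that the module drops face-down into the white trim ring, and swing the plate back open, again without slamming. Leave the screwdriver, tape measure, yellow bin and phone where they are.

Things in the scene. Friction and masses are not known exactly. Their poses are not given: they have to be found in the camera images.
- module: LED spot module lying face up on the bench, any yaw, about 80 g, 26 mm tall; origin = centre of its back, z towards the lens. Back disc 38 mm across, 4 mm thick, with two like lugs along own +-x (8 mm wide, 4 mm thick, out to 25 mm from the axis); neck 31 to 34 mm across from 4 to 16 mm; white front flange 54 mm across from 16 to 26 mm: grip this by its rim.
- lens (a point): centre of the module's front (lens) face, on its axis, 26 mm from the back
- jig: aluminium turnover jig fixed to the bench; origin under the centre of its base, z up. Base 130 (own x) by 250 (own y) by 10 mm. Hinge axis along its x, between two blocks 58 mm high at x = +-56 mm. Open, the flipper plate lies over the -y half; the nest with the trim ring is on the +y half.
- hinge (a point): middle of the flipper plate's hinge axis, 50 mm above the bench; its axes are the jig's
- flipper (a joint): angle of the flipper plate, rad: 0 = open, flat, pocket up; 3.14 = swung up through the vertical and right over, flat, face-down above the trim ring. Slight friction: let go, it falls and slams. Plate 90 x 96 x 18 mm, about 0.5 kg in all; open, its face is 46 mm above the bench; over, its face (below) is at 54 mm and its back (on top) at 72 mm.
- seat (a point): centre of the floor of the plate's pocket, 75 mm from the hinge axis; axes of the plate (open: those of the jig), z out of the pocket. Fully home, the module's back lies here and its flange on the plate's face, 10 mm proud.
- mouth (a point): centre of the pocket's mouth, level with the plate's face, 16 mm above the seat. The pocket is a steel ring: round bore 41 mm, two opposite slots 11 mm wide, out to 27 mm from the axis, for the lugs. The ring is stiff to turn (0.3 N m) and stands as last left: slots up to 0.35 rad either way from the plate's x axis, angle not reported.
- balls (a point): on the pocket's axis, level with four spring balls in its bore, 8 mm below the mouth. With lugs and slots in line the module drops freely 3 to 4 mm from resting on the mouth, then meets the balls; about 6 to 16 N push it on past them to the floor, and they then hold it while the plate is turned over.
- handle (a point): middle of the plate's handle: a round steel bar, 10 mm thick, parallel to the hinge axis, 152 mm from it, 50 mm above the bench at both ends of the swing. 60 mm of it is clear between its two arms, and 29 mm between the bar and the plate's edge. It can turn in the fingers.
- button (a point): middle of the outer face of the ejector button, 20 mm across, on the plate's back behind the pocket (on top, 87 mm above the bench, once the plate is over; beneath it while open). It stands 15 mm off the back. Pressed in 10 to 13 mm (stop), 4 to 20 N in all, it pushes the module out; it springs back by itself.
- trim (a point): centre of the seat inside the white downlight trim ring in the nest, 26 mm above the bench, 75 mm from the hinge axis; bore 59 mm, rim 51 mm above the bench. Dropped home, the module's lens face lies here, level.
- screwdriver: bystander: red-handled screwdriver 200 mm long; origin under its middle
- tape: bystander: yellow tape measure 75 x 38 x 64 mm; origin under its middle
- bin: bystander: small open yellow bin 110 x 90 x 45 mm; origin under its middle
- phone: bystander: black phone 150 x 72 x 9 mm; origin under its middle
Mind the look-alikes: they are no part of the job. There is more than one size of the module; the one meant has the size given above.

How it is judged:
By the outcome, as a careful person would: the job done as asked, in the order asked, and still so for the second after the job is handed in, with the robot touching nothing.
It also fails if it takes over 72 s, if anything falls off the work surface, if the arm or the gripper's body presses on something with over 40 N, if the wrist force passes 120 N, or if a joint passes its speed limit or range.

## Working session

There is one attempt and no reset: what is moved stays moved. The work goes in short steps, Python scripts to look and compute and a shell command to move; the robot and the scene stay as the last step left them, time stands still between calls to the robot, and variables do not carry over. Pictures are saved under pics/ and viewed, about 8 in all and at most 12, crops included, and the job is handed in when it is done.

```bash
mkdir -p pics; ls; cat > h.py <<'E'
import numpy as np, cv2
from station import telemetry, grab_frame, arm, regions_of, pinpoint
def save(f,n,crop=None,s=1):
    p=f["pixels"][:,:,::-1]
    if crop: l,t,r,b=crop; p=p[t:b,l:r]
    cv2.imwrite("pics/"+n,cv2.resize(np.ascontiguousarray(p),None,fx=s,fy=s,interpolation=cv2.INTER_CUBIC))
def ray(f,uv):
    d=np.array([(uv[0]-f["cx"])/f["fx"],(uv[1]-f["cy"])/f["fy"],1.]); R=np.array(f["R"]);t=np.array(f["t"])
    return -R.T@t, R.T@d/np.linalg.norm(d)
def tri(rs):
    A=np.zeros((3,3));b=np.zeros(3)
    for o,d in rs:
        P=np.eye(3)-np.outer(d,d);A+=P;b+=P@o
    x=np.linalg.solve(A,b); return x,[float(np.linalg.norm((np.eye(3)-np.outer(d,d))@(x-o))) for o,d in rs]
def atz(r,z): o,d=r; return o+d*(z-o[2])/d[2]
def proj(f,X):
    c=np.array(f["R"])@np.array(X)+np.array(f["t"]); return np.array([f["fx"]*c[0]/c[2]+f["cx"],f["fy"]*c[1]/c[2]+f["cy"]])
E
python3 - <<'E'
from h import *
np.set_printoptions(precision=3,suppress=True)
F={c:grab_frame(c) for c in("scene","side","wrist")}
im=np.vstack([np.hstack([F["scene"]["pixels"],F["side"]["pixels"]])])
save(F["scene"],"a_scene.png",s=1.4); save(F["side"],"a_side.png",s=1.4)
for c in F:
    print(c, (-np.array(F[c]["R"]).T@F[c]["t"]),F[c]["fx"])
    for n in["module","lens","jig","hinge","seat","mouth","handle","trim","screwdriver","tape","bin","phone"]:
        print(n,[(np.round(x["location"],1).tolist(),round(x["p"],2)) for x in pinpoint(c,n)[:4]])
print(telemetry.get_state())
E
```

```text
pics
scene [ 1.369 -0.012  0.901] 418.7736251377577
module [([411.8, 185.1], 0.65)]
lens [([288.7, 187.0], 0.72), ([317.3, 189.2], 0.45)]
jig [([282.4, 235.7], 0.86), ([309.8, 232.2], 0.68)]
hinge [([282.7, 224.7], 0.73)]
seat [([259.0, 226.8], 0.92), ([230.4, 216.9], 0.59)]
mouth [([255.6, 222.8], 0.71)]
handle [([229.6, 221.4], 0.67)]
trim [([312.9, 232.0], 0.83), ([258.0, 221.3], 0.53), ([256.3, 223.9], 0.46), ([256.6, 226.4], 0.16)]
screwdriver [([417.2, 223.4], 0.75)]
tape [([163.9, 203.6], 0.73)]
bin [([149.7, 240.4], 0.8)]
phone [([411.7, 187.1], 0.95)]
side [0.356 0.727 0.845] 447.63275630504535
module [([311.2, 242.7], 0.93), ([304.4, 273.9], 0.8)]
lens [([313.7, 236.4], 0.94), ([305.6, 272.2], 0.66)]
jig [([247.7, 224.0], 0.86)]
hinge [([242.6, 212.3], 0.69), ([256.4, 199.6], 0.21)]
seat [([254.8, 196.6], 0.82), ([310.9, 245.8], 0.33), ([256.9, 193.4], 0.33)]
mouth [([256.3, 193.3], 0.84)]
handle [([267.0, 172.0], 0.84)]
trim [([226.7, 240.5], 0.65)]
screwdriver [([218.8, 379.3], 0.63)]
tape [([326.9, 149.0], 0.91)]
bin [([275.3, 141.9], 0.6)]
phone [([282.6, 396.4], 0.93)]
wrist [0.248 0.634 0.383] 322.09279247809184
module []
lens []
jig []
hinge []
seat []
mouth []
handle []
trim []
screwdriver []
tape []
bin []
phone []
{'t': 1.95, 'q': array([ 1.608,  0.359,  0.012,  0.   , -1.224, -0.288]), 'qd': array([-0.001, -0.   ,  0.001, -0.001, -0.   ,  0.002]), 'joint_efforts': array([ -0.   , -58.237,  29.33 ,   7.002,   0.013,  -0.   ]), 'eef_pos': array([0.168, 0.654, 0.227]), 'ee_rot': array([-3.142, -0.   , -1.822]), 'force': array([-0.8  ,  0.056,  0.046]), 'moment': array([ 0.038, -0.036,  0.052]), 'width': 0.08766488167892932}
```

View pics.

View pics/a_scene.png

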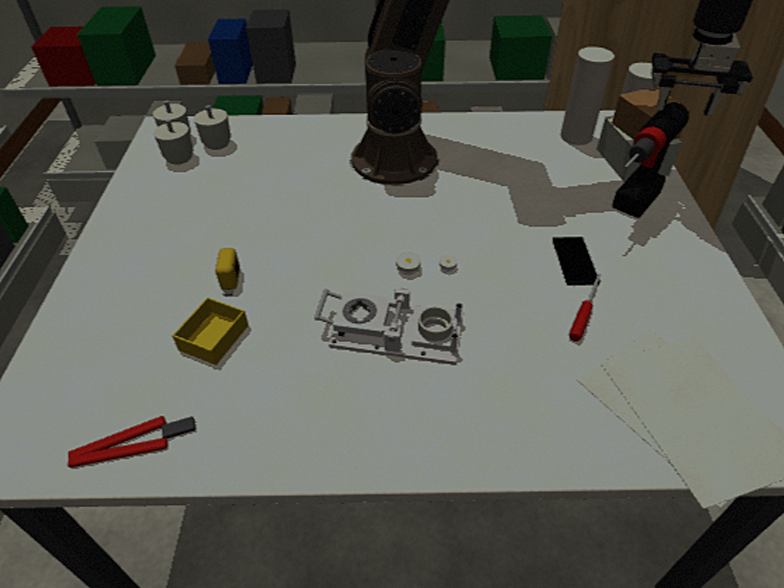

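View pics/a_side.png

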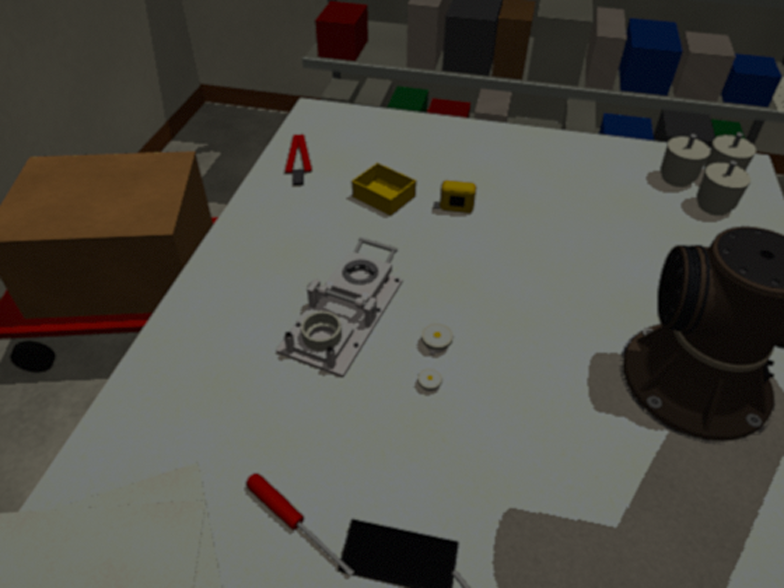

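```bash
cat > m.py <<'E'
from h import *
np.set_printoptions(precision=4,suppress=True)
import pickle
def cam(n):
    return grab_frame(n)
a=cam("scene");b=cam("side")
P=dict(hinge=([282.7,224.7],[242.6,212.3]),jig=([282.4,235.7],[247.7,224.0]),seat=([259,226.8],[254.8,196.6]),mouth=([255.6,222.8],[256.3,193.3]),handle=([229.6,221.4],[267,172]),trim=([312.9,232],[226.7,240.5]),lensA=([288.7,187],[313.7,236.4]),lensB=([317.3,189.2],[305.6,272.2]),tape=([163.9,203.6],[326.9,149]),bin=([149.7,240.4],[275.3,141.9]),phone=([411.7,187.1],[282.6,396.4]),sd=([417.2,223.4],[218.8,379.3]))
for k,(u,v) in P.items():
    x,e=tri([ray(a,u),ray(b,v)]); print(k,x,e)
E
python3 m.py
```

```text
hinge [ 0.6125 -0.0039  0.0466] [0.0009439860856949497, 0.000943986085694872]
jig [ 0.6058 -0.0078 -0.0032] [0.003198176086210525, 0.0031981760862105644]
seat [ 0.6034 -0.0723  0.0338] [0.003498423422943279, 0.00349842342294336]
mouth [ 0.5991 -0.0795  0.0428] [0.0007696348808923973, 0.0007696348808923784]
handle [ 0.5927 -0.1543  0.0487] [0.0059602215836396565, 0.005960221583639733]
trim [0.6275 0.0789 0.031 ] [0.001981922233701203, 0.001981922233701126]
lensA [0.4316 0.0144 0.0203] [0.002664064124538094, 0.002664064124538128]
lensB [0.4303 0.1065 0.0035] [0.00202928874754333, 0.002029288747543197]
tape [ 0.4575 -0.3725 -0.0147] [0.005961050425334237, 0.005961050425334406]
bin [ 0.6169 -0.3765 -0.0096] [0.0028175182898562655, 0.0028175182898563652]
phone [0.4218 0.3983 0.0027] [0.0019800622244976053, 0.001980062224497617]
sd [ 0.5532  0.3874 -0.0184] [0.0035760125080089977, 0.003576012508008969]
```

```bash
python3 -m inch '1 8 -6 0 0 0 -10;1 13 -12 0 0 0 -20;1 16 -18 0 0 0 -30;1 19 -24 0 0 0 -40;1 22 -30 0 0 0 -50;1 25 -36 0 0 0 -60;1 27 -42 0 0 0 -70;1 29 -48 0 0 0 -80;1 31 -54 0 0 0 -90;1 33 -60 -2 0 0 -90;1 33 -60 -3 0 0 -90;1 33 -60 -3 0 0 -90'
python3 - <<'E'
from h import *
np.set_printoptions(precision=4,suppress=True)
f=grab_frame("wrist"); save(f,"b.png",s=1.4)
print(np.array(f["R"]),-np.array(f["R"]).T@f["t"])
a={}
for n in["module","lens","hinge","seat","mouth","handle","trim","jig"]:
    r=pinpoint("wrist",n)[:3]; print(n,[(np.round(x["location"],1).tolist(),round(x["p"],2)) for x in r])
    z=dict(lens=.026,hinge=.05,seat=.03,mouth=.046,handle=.05,trim=.026).get(n,0)
    print([atz(ray(f,x["location"]),z) for x in r])
E
```

```text
t: 3.55
eef_pos: [0.4973, 0.0506, 0.1955]
ee_rot: [-3.14, -0.001, 2.887]
force: [-0.2, -0.1, 0.1]
width: 0.0874
[[-0.9672  0.254   0.002 ]
 [ 0.2429  0.9227  0.2995]
 [ 0.0742  0.2902 -0.9541]] [ 0.4779 -0.0281  0.3527]
module [([352.9, 222.1], 0.81), ([332.4, 148.3], 0.75)]
[array([0.4288, 0.1119, 0.    ]), array([0.4342, 0.0231, 0.    ])]
lens [([356.0, 228.5], 0.72), ([337.0, 150.8], 0.55)]
[array([0.4306, 0.1096, 0.026 ]), array([0.4335, 0.023 , 0.026 ])]
hinge [([155.2, 175.7], 0.81)]
[array([ 0.6087, -0.0018,  0.05  ])]
seat [([145.2, 88.3], 0.64)]
[array([ 0.596 , -0.0801,  0.03  ])]
mouth [([142.7, 92.8], 0.63)]
[array([ 0.5937, -0.0746,  0.046 ])]
handle []
[]
trim [([173.3, 236.6], 0.85)]
[array([0.6248, 0.0682, 0.026 ])]
jig [([171.2, 166.7], 0.58)]
[array([ 0.6097, -0.0024,  0.    ])]
```

View pics/b.png

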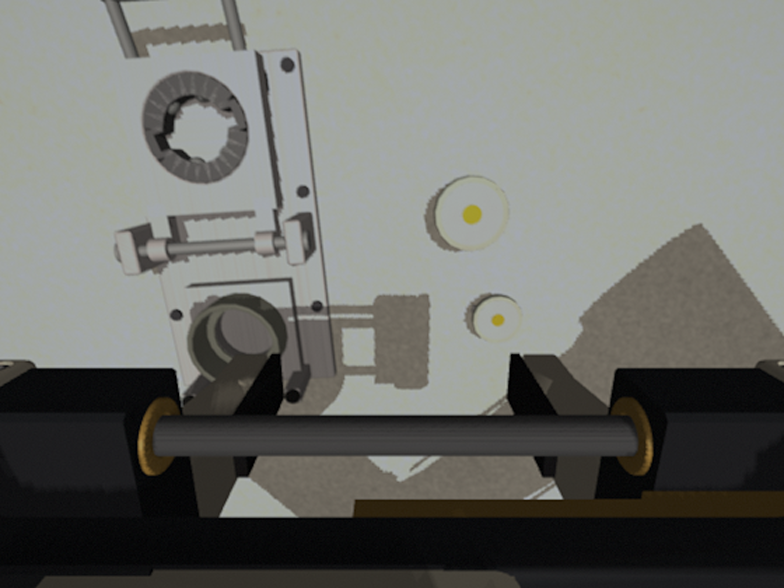

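```bash
python3 -m inch '1 -3 -1 -4 10 -2.6 0;1 -5 -2 -8 19 -4.9 0;1 -6.7 -2 -10.5 28 -7.2 0;1 -6.7 -2 -10.5 34 -8.8 0;1 -6.7 -2 -10.5 34 -8.8 0;1 -6.7 -2 -10.5 34 -8.8 0'
python3 - <<'E'
from h import *
np.set_printoptions(precision=4,suppress=True)
f=grab_frame("wrist"); print(-np.array(f["R"]).T@f["t"])
u=proj(f,[.433,.021,.01]).astype(int); print(u)
l=pinpoint("wrist","lens"); print([(x["location"],x["p"]) for x in l], [atz(ray(f,x["location"]),.026) for x in l])
c=(max(u[0]-80,0),max(u[1]-60,0),u[0]+80,u[1]+60); print(c)
save(f,"c.png",c,5); save(f,"cfull.png")
E
```

```text
t: 4.75
eef_pos: [0.4309, 0.0344, 0.092]
ee_rot: [2.53, 0.002, 2.89]
force: [-0.1, 0.4, 0.1]
width: 0.0875
[ 0.3923 -0.1181  0.1733]
[275 149]
[([276.6, 168.6], 0.71), ([307.8, 235.6], 0.6)] [array([0.4326, 0.0228, 0.026 ]), array([0.428 , 0.1043, 0.026 ])]
(np.int64(195), np.int64(89), np.int64(355), np.int64(209))
```

View pics/c.png

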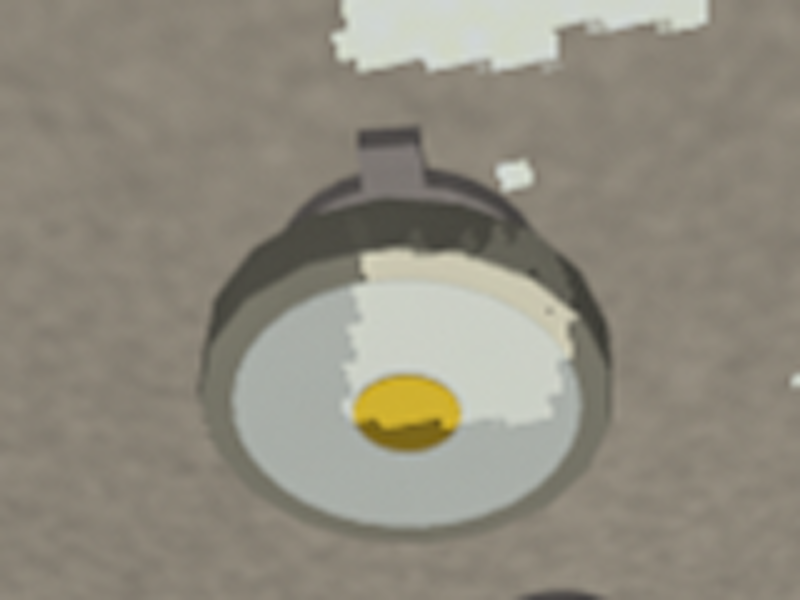

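```bash
python3 - <<'E'
from h import *
np.set_printoptions(precision=4,suppress=True)
f=grab_frame("wrist")
o=np.array([195,89])
L=atz(ray(f,o+np.array([408,412])/5),.026); T=atz(ray(f,o+np.array([391,147])/5),.004)
print(L,T,np.hypot(*(T-L)[:2]),np.degrees(np.arctan2((T-L)[1],(T-L)[0])))
# outer rim of top face: left/right & top/bottom extents in crop
for p in[(200,392),(612,392),(408,545)]: print(atz(ray(f,o+np.array(p)/5),.026))
s=telemetry.get_state();print(s["q"],s["ee_rot"],s["eef_pos"])
E
```

```text
[0.4335 0.0271 0.026 ] [0.4294 0.0026 0.004 ] 0.024818103800093725 -99.47883844316057
[0.4583 0.0171 0.026 ]
[0.4073 0.03   0.026 ]
[0.4404 0.053  0.026 ]
[-0.0936  0.1772 -0.4822 -0.7652 -0.9602  0.3165] [2.5293 0.0039 2.8945] [0.4308 0.0361 0.0926]
```

```bash
python3 -m inch '1 0.2 -1 0 -10 2.6 0;1 0.2 -1 -1 -20 5.1 0;1 0.2 -1 -2 -30 7.7 0;1 0.2 -1 -3 -34 8.7 0;1 0.2 -1 -4 -34 8.7 0;1 0.2 -1 -4 -34 8.7 0' 20
python3 - <<'E'
from h import *
np.set_printoptions(precision=4,suppress=True)
f=grab_frame("wrist");l=pinpoint("wrist","lens"); print([(x["location"],x["p"]) for x in l], [atz(ray(f,x["location"]),.026) for x in l])
r=regions_of("wrist","module"); print([(x["bbox"],x["p"]) for x in r])
s=telemetry.get_state();print(s["q"],s["ee_rot"],s["eef_pos"])
save(f,"d.png")
p=f["pixels"].astype(int); m=((p[:,:,0]>120)&(p[:,:,2]<p[:,:,0]*.5)).astype(np.uint8)
for st in cv2.connectedComponentsWithStats(m)[2:]: print(st)
n,_,st,ce=cv2.connectedComponentsWithStats(m)
for i in range(1,n):
    if st[i][4]>20: print(ce[i],st[i][4],atz(ray(f,ce[i]),.026))
E
```

```text
t: 5.65
eef_pos: [0.432, 0.0276, 0.0523]
ee_rot: [3.141, 0.0, 2.9]
force: [-0.1, -0.5, 0.3]
width: 0.0875
[([312.0, 349.0], 0.81), ([282.4, 242.3], 0.59)] [array([0.4309, 0.1055, 0.026 ]), array([0.4316, 0.0235, 0.026 ])]
[([236.7, 197.6, 318.7, 284.1], 0.82), ([286.0, 325.0, 340.7, 357.2], 0.7), ([0.0, 62.6, 54.7, 264.5], 0.29)]
[ 0.5185  0.1631 -0.7307  0.0007 -0.6748 -0.7653] [3.1404 0.0019 2.8954] [0.433  0.0261 0.0531]
[[     0      0    560    420 234869]
 [   272    236     17      5     54]
 [   271    250     16      6     54]
 [    99    305      6     32     73]
 [   462    314      4     15     34]
 [   308    344     14     11    116]]
[[279.5116 209.3637]
 [279.4444 238.037 ]
 [279.5185 252.9259]
 [100.9726 320.6986]
 [463.4706 321.2059]
 [314.5    349.3103]]
[279.4444 238.037 ] 54 [0.4327 0.0203 0.026 ]
[279.5185 252.9259] 54 [0.435 0.03  0.026]
[100.9726 320.6986] 73 [0.5628 0.0491 0.026 ]
[463.4706 321.2059] 34 [0.3279 0.108  0.026 ]
[314.5    349.3103] 116 [0.4293 0.1062 0.026 ]
```

```bash
python3 -m inch '1 0.1 0 -2 0 0 0;1 0.1 0 -3.5 0 0 0;1 0.1 0 -3.55 0 0 0;0.5 0.1 0 -3.55 0 0 0;0.5 0.1 0 -3.55 0 0 0;0.5 0.1 0 -3.55 0 0 0;0.5 0.1 0 -3.55 0 0 0;0.5 0.1 0 -3.55 0 0 0' 40
```

```text
t: 6.8
eef_pos: [0.4342, 0.0262, 0.0179]
ee_rot: [3.14, 0.002, 2.896]
force: [-1.8, -0.1, 3.9]
width: 0.0524
```

```bash
python3 -m inch '0.5 0 0 5 0 0 0;0.5 2 -1 10 0 0 -10;0.5 6 -3 10 0 0 -20;0.5 10 -5 10 0 0 -30;0.5 14 -7 10 0 0 -40;0.5 18 -9 10 0 0 -50;0.5 22 -11 10 0 0 -60;0.5 24.1 -11.8 9 0 0 -70;0.5 24.1 -11.8 8.2 0 0 -80;0.5 24.1 -11.8 8.2 0 0 -86;0.5 24.1 -11.8 8.2 0 0 -86;0.5 24.1 -11.8 8.2 0 0 -86'
python3 - <<'E'
from h import *
np.set_printoptions(precision=4,suppress=True)
f=grab_frame("wrist")
import pickle; pickle.dump(f,open("e.pkl","wb"))
s=telemetry.get_state();print(s["q"],s["ee_rot"],s["eef_pos"],s["width"])
for n,z in dict(hinge=.05,mouth=.046,seat=.03,handle=.05,trim=.026).items():
    r=pinpoint("wrist",n)[:2]; print(n,[(np.round(x["location"],1).tolist(),round(x["p"],2),atz(ray(f,x["location"]),z)) for x in r])
save(f,"e.png",s=1.4)
E
```

```text
t: 8.3
eef_pos: [0.675, -0.0918, 0.0998]
ee_rot: [3.14, 0.002, 1.397]
force: [-0.4, 1.0, -0.9]
width: 0.0529
[ 0.1517  0.4632 -0.131   0.0029 -0.9759 -1.8982] [3.1402 0.0021 1.3967] [ 0.6751 -0.0917  0.0999] 0.052824082783565436
hinge [([408.2, 116.7], 0.64, array([ 0.6124, -0.0016,  0.05  ]))]
mouth [([289.6, 113.7], 0.65, array([ 0.5979, -0.073 ,  0.046 ]))]
seat [([286.3, 110.1], 0.57, array([ 0.5955, -0.0745,  0.03  ]))]
handle [([162.0, 111.5], 0.81, array([ 0.5829, -0.1499,  0.05  ]))]
trim [([503.8, 114.5], 0.76, array([0.6243, 0.0715, 0.026 ])), ([406.3, 114.2], 0.7, array([0.6125, 0.0059, 0.026 ]))]
```

View pics/e.png

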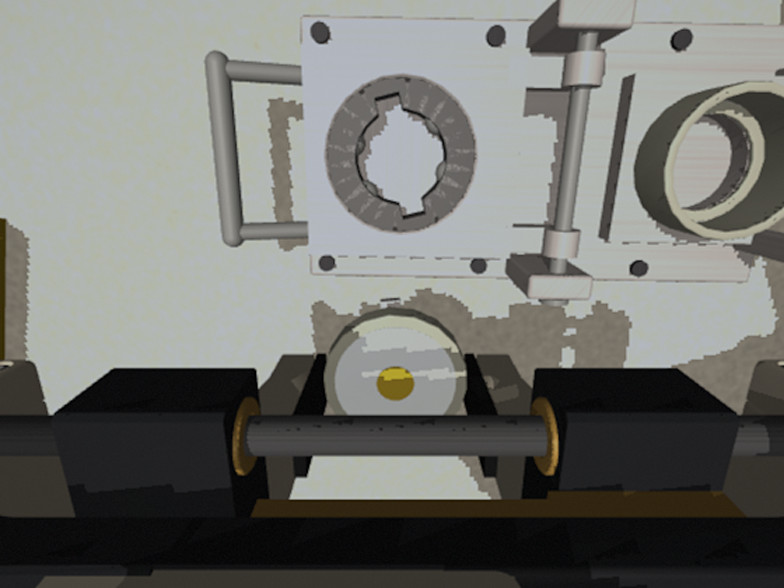

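```bash
python3 - <<'E'
from h import *
import pickle
np.set_printoptions(precision=4,suppress=True)
f=pickle.load(open("e.pkl","rb"))
w=lambda p,z: atz(ray(f,np.array(p)/1.4),z)
c=w((401.5,153.5),.046); a=w((388,96),.046); b=w((414,214),.046)
print("ring",c,"slots",a,b,(a+b)/2,np.hypot(*(a-b)[:2]),"ang",np.degrees(np.arctan2(*(b-a)[1::-1])))
z=.0999
L=w((395,383),z+.0081); T=w((390,301),z-.0139)
print("lens",L,"lug",T,np.hypot(*(T-L)[:2]),"ang",np.degrees(np.arctan2(*(T-L)[1::-1])))
h1=w((163*1.4,111*1.4),.05); 
print("handle ends",w((215,60),.05),w((233,238),.05)); print("hinge ends",w((590,60),.05),w((560,240),.05))
# refine: dark slot edges
g=cv2.cvtColor(f["pixels"],cv2.COLOR_RGB2GRAY); save(f,"ring.png",(220,45,350,172),6); save(f,"lug.png",(230,205,340,290),7)
E
```

```text
ring [ 0.5952 -0.0744  0.046 ] slots [ 0.571  -0.0761  0.046 ] [ 0.6226 -0.0732  0.046 ] [ 0.5968 -0.0746  0.046 ] 0.05161022367750318 ang 3.1667401325273525
lens [ 0.6741 -0.0911  0.108 ] lug [ 0.6496 -0.0889  0.086 ] 0.02465907506196593 ang 174.69828293156354
handle ends [ 0.5455 -0.1439  0.05  ] [ 0.6183 -0.1574  0.05  ]
hinge ends [0.5727 0.0083 0.05  ] [ 0.6456 -0.0088  0.05  ]
```

View pics/ring.png

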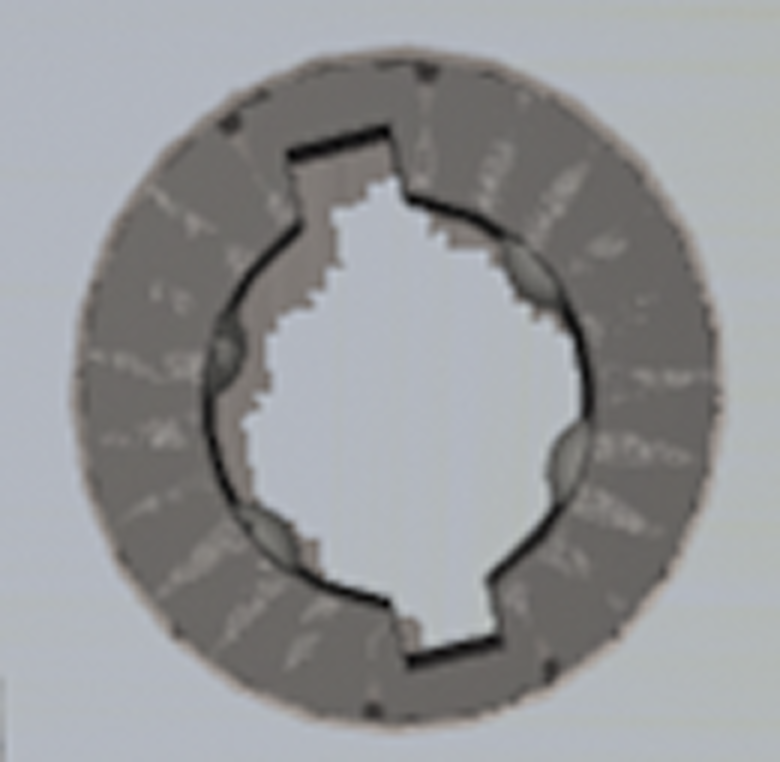

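View pics/lug.png

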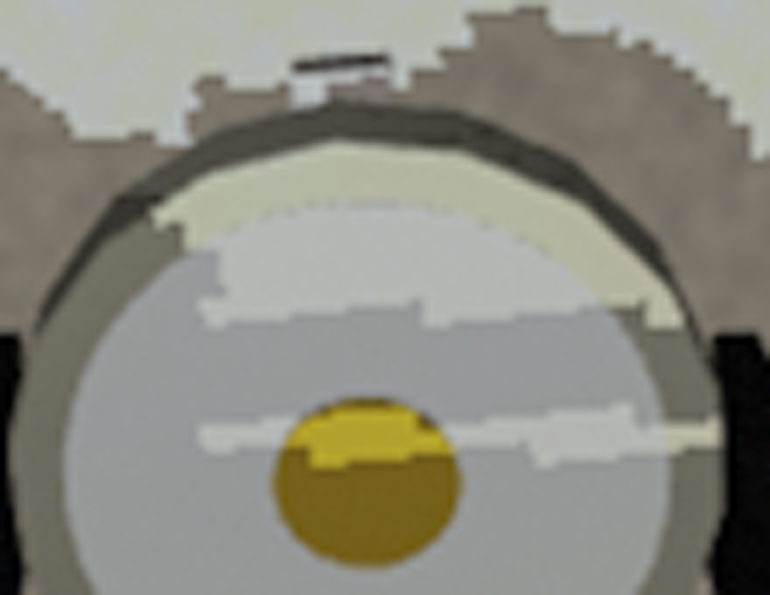

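```bash
python3 - <<'E'
from h import *
import pickle
np.set_printoptions(precision=4,suppress=True)
f=pickle.load(open("e.pkl","rb"))
r=lambda p,z: atz(ray(f,(220+p[0]/6,45+p[1]/6)),z)
l=lambda p,z: atz(ray(f,(230+p[0]/7,205+p[1]/7)),z)
def A(a,b): d=b-a; return float(np.degrees(np.arctan2(d[1],d[0]))),float(np.hypot(*d[:2]))
z=.046
print("end edges",A(r((288,152),z),r((388,125),z)),A(r((407,668),z),r((502,642),z)))
print("sides",A(r((388,130),z),r((408,200),z)),A(r((388,600),z),r((407,662),z)),A(r((292,160),z),r((302,220),z)),A(r((490,580),z),r((502,640),z)))
m1,m2=r((338,138),z),r((455,656),z);print("axis",A(m1,m2),(m1+m2)/2)
print("bore L/R extremes mid",(r((205,400),z)+r((592,390),z))/2, A(r((205,400),z),r((592,390),z)))
print("ring outer",(r((75,390),z)+r((720,385),z))/2,(r((400,48),z)+r((395,728),z))/2)
zz=.0999
print("lug edge",A(l((293,67),zz-.0179),l((388,58),zz-.0179)),A(l((293,70),zz-.0139),l((388,62),zz-.0139)))
L=l((367,482),zz+.0081);T=l((341,62),zz-.0159);print(L,A(L,T))
print("flange rim mid",(l((10,470),zz+.0061)+l((725,470),zz+.0061))/2)
E
```

```text
end edges (93.82920947483562, 0.010335656241754471) (95.20081440318377, 0.010615998158264731)
sides (7.355630159240756, 0.0068062560000648024) (7.364457234425834, 0.006925913215326394) (-0.5094397822611695, 0.005685993107540984) (2.466373735869302, 0.006507796995433858)
axis (3.4584211388521426, 0.05297475559972732) [ 0.5971 -0.0749  0.046 ]
bore L/R extremes mid [ 0.5959 -0.0747  0.046 ] (81.34511296718962, 0.04026015058877716)
ring outer [ 0.5951 -0.0747  0.046 ] [ 0.5969 -0.075   0.046 ]
lug edge (85.66970960099366, 0.007777696148947738) (85.04479302864442, 0.0075952489187069904)
[ 0.6743 -0.091   0.108 ] (174.875191202327, 0.02485503119638927)
flange rim mid [ 0.6744 -0.091   0.106 ]
```

```bash
python3 -m inch '0.5 -4 0.8 0 0 0 4;0.5 -7.8 1.6 0 0 0 4;0.5 -7.8 1.6 -2 0 0 4;0.5 -7.8 1.6 -3.4 0 0 4;0.5 -7.8 1.6 -3.7 0 0 4;0.5 -7.8 1.6 -3.8 0 0 4;0.5 -7.8 1.6 -3.8 0 0 4' 50
python3 -c "
from station import telemetry as t
s=t.get_state();print(s['eef_pos'],s['ee_rot'],s['force'],s['moment'],s['width'])"
```

```text
t: 9.48
eef_pos: [0.5972, -0.0757, 0.0619]
ee_rot: [3.14, 0.002, 1.465]
force: [-1.4, 2.1, -2.4]
width: 0.0525
[ 0.59721733 -0.07567554  0.06189278] [3.14039550e+00 1.93326791e-03 1.46497805e+00] [-1.41777046  2.10001067 -2.4200703 ] [ 0.65275181 -0.03867468  0.19222899] 0.05253611425425411
```

```bash
python3 -m inch '0.5 0 0 -0.1 0 0 1.5;0.5 0 0 -0.2 0 0 3;0.5 0 0 -0.2 0 0 4.5;0.5 0 0 -0.2 0 0 4.5'
python3 -c "
from station import telemetry as t
s=t.get_state();print(s['eef_pos'],s['ee_rot'],s['force'],s['moment'],s['width'])"
```

```text
t: 9.98
eef_pos: [0.5974, -0.0758, 0.06]
ee_rot: [3.14, 0.002, 1.544]
force: [-0.2, 0.0, -0.3]
width: 0.0529
[ 0.59738053 -0.07577953  0.06004594] [3.14003805e+00 1.97968244e-03 1.54404189e+00] [-0.16857567  0.03687865 -0.32079907] [ 0.16939603 -0.07234563  0.02859192] 0.05287296415426254
```

```bash
python3 -m inch '0.5 0 0 -0.2 0 0 0;0.5 0 0 -0.4 0 0 0;0.5 0 0 -0.4 0 0 0'
python3 - <<'E'
from h import *
s=telemetry.get_state();print(s['eef_pos'],s['ee_rot'],s['force'],s['moment'],s['width'])
a=grab_frame("scene");b=grab_frame("side"); w=grab_frame("wrist")
u=proj(b,[.597,-.075,.05]).astype(int); v=proj(a,[.597,-.075,.05]).astype(int)
k=lambda f,u,r: cv2.resize(np.ascontiguousarray(f["pixels"][u[1]-r:u[1]+r,u[0]-r:u[0]+r,::-1]),(400,400),interpolation=cv2.INTER_CUBIC)
cv2.imwrite("pics/g.png",np.hstack([k(b,u,40),cv2.resize(np.ascontiguousarray(w["pixels"][200:420,170:390,::-1]),(400,400))]))
E
```

```text
t: 10.35
eef_pos: [0.5981, -0.0756, 0.0562]
ee_rot: [3.139, 0.002, 1.544]
force: [1.9, 0.4, -0.4]
width: 0.0525
[ 0.59807589 -0.07564702  0.05624129] [3.13865473e+00 1.79169745e-03 1.54406811e+00] [ 1.90384759  0.40372489 -0.36149105] [ 0.11216839 -0.88077817  0.00795727] 0.05247054941286895
```

View pics/g.png

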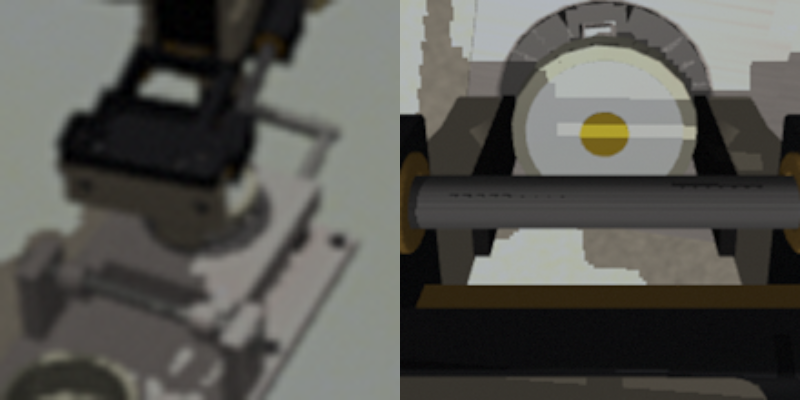

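```bash
python3 - <<'E'
from h import *
np.set_printoptions(precision=4,suppress=True)
f=grab_frame("wrist"); s=telemetry.get_state(); print(s["eef_pos"],s["force"],s["moment"],s["joint_efforts"])
p=f["pixels"].astype(int); m=((p[:,:,0]>90)&(p[:,:,2]<p[:,:,0]*.5)).astype(np.uint8); m[:200]=0
n,_,st,ce=cv2.connectedComponentsWithStats(m)
for i in range(1,n):
    if st[i][4]>40: print(ce[i],st[i])
i=1+np.argmax([abs(0)+x[4]*(abs(c[0]-282)<15) for x,c in zip(st[1:],ce[1:])])
for z in(.052,.056,.060,.064,.068): print(z,atz(ray(f,(st[i][0]+st[i][2]/2,st[i][1]+st[i][3]/2)),z))
for z,R in((.046,.0205),(.046,.0335)): print([proj(f,[.5966+R*np.cos(a),-.0748+R*np.sin(a),z]).round(1) for a in (np.pi,-np.pi/2,np.pi/2)])
save(f,"i.png",(200,190,370,320),4.7)
E
```

```text
[ 0.5978 -0.0757  0.0562] [0.9358 0.3444 0.1947] [ 0.0853 -0.9999 -0.0057] [ -0.2503 -54.3204  21.0446   5.0078  -0.9291   0.0003]
[281.8946 273.4132] [269 262  27  24 484]
[394.7108 317.0294] [390 291   9  48 204]
0.052 [ 0.6039 -0.0754  0.052 ]
0.056 [ 0.6018 -0.0753  0.056 ]
0.06 [ 0.5996 -0.0752  0.06  ]
0.064 [ 0.5974 -0.0752  0.064 ]
0.068 [ 0.5953 -0.0751  0.068 ]
[array([282.1, 223.4]), array([247.2, 258.2]), array([319.1, 256.4])]
[array([281.4, 200.7]), array([224.5, 258.8]), array([342. , 255.8])]
```

View pics/i.png

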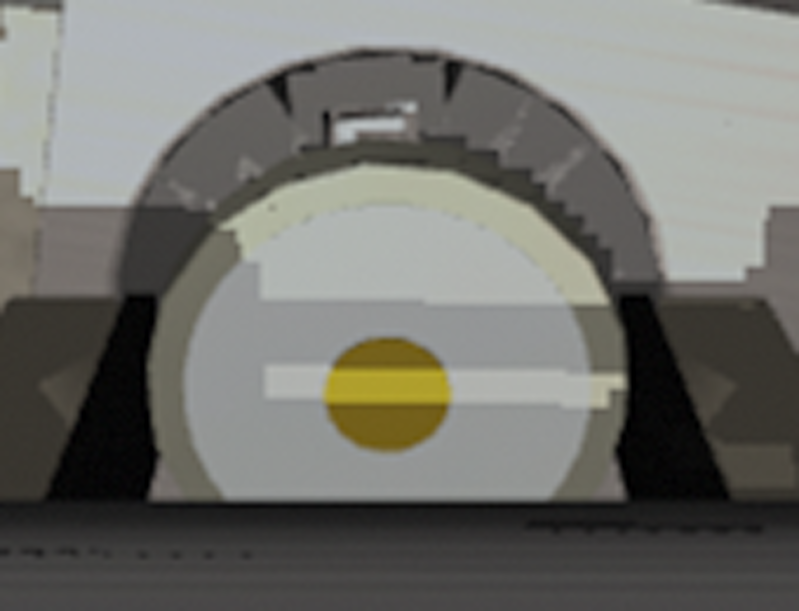

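```bash
python3 -m inch '0.5 0.05 0 0 0 0 0;0.5 0.05 0 -0.2 0 0 0;0.5 0.05 0 -0.3 0 0 0;0.5 0.05 0 -0.3 0 0 0'
python3 -c "
from station import telemetry as t
s=t.get_state();print(s['eef_pos'],s['ee_rot'],s['force'],s['moment'],s['width'])"
```

```text
t: 11.05
eef_pos: [0.598, -0.0757, 0.0528]
ee_rot: [3.14, 0.002, 1.544]
force: [0.7, 0.6, -0.2]
width: 0.0524
[ 0.59803679 -0.07572217  0.05283893] [3.13985941e+00 1.90232302e-03 1.54397104e+00] [ 0.67146561  0.63028175 -0.1723291 ] [ 0.13048687 -0.33295046  0.04216811] 0.052411249088915306
```

```bash
python3 -m inch '0.5 0 0 -0.2 0 0 0;0.5 0 0 -0.4 0 0 0;0.5 0 0 -0.5 0 0 0;0.5 0 0 -0.55 0 0 0'
python3 - <<'E'
from h import *
np.set_printoptions(precision=4,suppress=True)
f=grab_frame("wrist"); s=telemetry.get_state(); print(s["eef_pos"],s["force"],s["moment"],s["width"])
p=f["pixels"].astype(int); m=((p[:,:,0]>90)&(p[:,:,2]<p[:,:,0]*.5)).astype(np.uint8); m[:200]=0
n,_,st,ce=cv2.connectedComponentsWithStats(m)
for i in range(1,n):
    if st[i][4]>40 and abs(ce[i][0]-282)<15: 
        print(ce[i],st[i])
        for z in(.052,.056,.060,.064,.068): print(z,atz(ray(f,(st[i][0]+st[i][2]/2,st[i][1]+st[i][3]/2)),z))
E
```

```text
t: 11.55
eef_pos: [0.5976, -0.0758, 0.0478]
ee_rot: [3.141, 0.002, 1.544]
force: [-4.2, 2.3, 10.2]
width: 0.0526
[ 0.5976 -0.0758  0.0478] [-3.2205  1.3794  6.7011] [0.5727 1.2163 0.0189] 0.05225220707804612
[281.9    273.4563] [269 262  27  24 480]
0.052 [ 0.5991 -0.0753  0.052 ]
0.056 [ 0.5969 -0.0752  0.056 ]
0.06 [ 0.5947 -0.0752  0.06  ]
0.064 [ 0.5926 -0.0751  0.064 ]
0.068 [ 0.5904 -0.075   0.068 ]
```

```bash
python3 -m inch '0.5 0 0 -0.2 0 0 0;0.5 0 0 -0.25 0 0 0;0.5 0 0 0 0 0 0;0.7 0 0 0 0 0 0;0.7 0 0 0.1 0 0 0;0.7 0 0 3 0 0 0;0.5 0 0 6 0 0 0;0.2 0 0 6 0 0 0'
python3 - <<'E'
from h import *
np.set_printoptions(precision=4,suppress=True)
f=grab_frame("wrist"); s=telemetry.get_state(); print(s["eef_pos"],s["force"],s["width"])
p=f["pixels"].astype(int); m=((p[:,:,0]>90)&(p[:,:,2]<p[:,:,0]*.5)).astype(np.uint8)
n,_,st,ce=cv2.connectedComponentsWithStats(m)
for i in range(1,n):
    if st[i][4]>40 and abs(ce[i][0]-282)<25: 
        print(ce[i],st[i])
        for z in(.052,.056,.060): print(z,atz(ray(f,(st[i][0]+st[i][2]/2,st[i][1]+st[i][3]/2)),z))
for n,z in dict(hinge=.05,mouth=.046,handle=.05,trim=.026).items():
    r=pinpoint("wrist",n)[:2]; print(n,[(np.round(x["location"],1).tolist(),round(x["p"],2),atz(ray(f,x["location"]),z)) for x in r])
save(f,"j.png",s=1.4)
E
```

```text
t: 12.6
eef_pos: [0.5993, -0.0757, 0.1102]
ee_rot: [3.136, 0.002, 1.545]
force: [0.2, -0.9, 0.0]
width: 0.047
[ 0.5982 -0.0757  0.1087] [-0.0986 -0.058   0.0679] 0.04290512220662061
[282.1245 227.4226] [273 219  19  18 265]
0.052 [ 0.5982 -0.0752  0.052 ]
0.056 [ 0.5967 -0.0752  0.056 ]
0.06 [ 0.5952 -0.0751  0.06  ]
hinge [([383.9, 241.9], 0.95, array([ 0.6118, -0.0017,  0.05  ]))]
mouth []
handle [([171.3, 211.8], 0.9, array([ 0.5846, -0.1535,  0.05  ])), ([281.7, 216.1], 0.42, array([ 0.59  , -0.0756,  0.05  ]))]
trim [([463.6, 243.3], 0.56, array([0.6252, 0.0706, 0.026 ]))]
```

View pics/j.png

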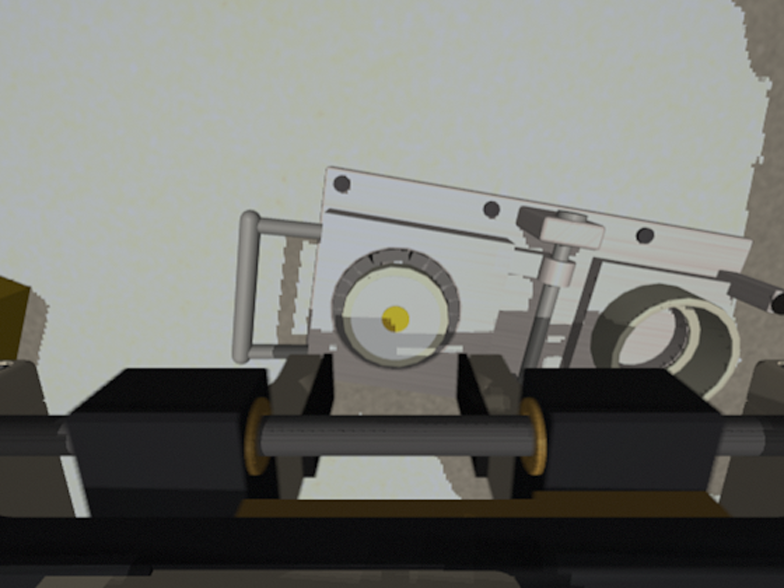

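```bash
python3 -m inch '0.2 -0.8 -4 0 0 0 -9.3;0.2 -1.6 -7.5 0 0 0 -9.3;0.2 -1.6 -7.5 -2 0 0 -9.3;0.2 -1.6 -7.5 -4 0 0 -9.3;0.2 -1.6 -7.5 -4 0 0 -9.3'
python3 - <<'E'
from h import *
np.set_printoptions(precision=4,suppress=True)
f=grab_frame("wrist"); s=telemetry.get_state(); print(s["eef_pos"],s["ee_rot"],s["force"],s["width"])
g=grab_frame("side")
for n,z in dict(hinge=.05,handle=.05).items():
    r=pinpoint("wrist",n)[:2]; print(n,[(np.round(x["location"],1).tolist(),round(x["p"],2),atz(ray(f,x["location"]),z)) for x in r])
save(f,"k.png",s=1.4)
E
```

```text
t: 13.48
eef_pos: [0.5792, -0.151, 0.0646]
ee_rot: [-3.136, 0.003, 1.381]
force: [0.1, -0.1, 0.1]
width: 0.0173
[ 0.5802 -0.151   0.0658] [-3.1384  0.0032  1.3818] [0.6828 0.7506 0.0942] 0.017720550358288612
hinge [([540.0, 261.2], 0.85, array([ 0.6108, -0.0031,  0.05  ]))]
handle [([282.2, 261.1], 0.79, array([ 0.5823, -0.1512,  0.05  ]))]
```

View pics/k.png

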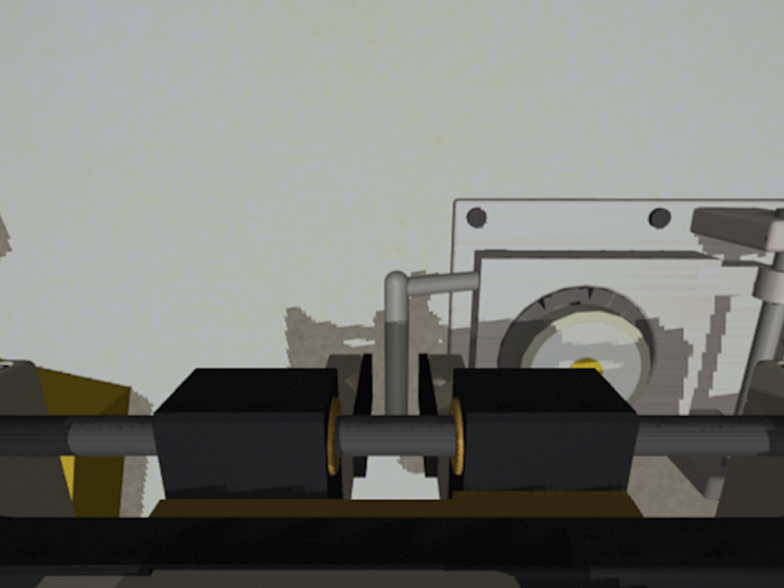

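```bash
python3 -m inch '0.2 0.2 0 -1.5 0 0 0;0.2 0.2 0 -3 0 0 0;0.2 0.2 0 -3 0 0 0;0.05 0.2 0 -3 0 0 0;0.05 0.2 0 -3 0 0 0;0.05 0.2 0 -3 0 0 0' 20
python3 -c "
from station import telemetry as t
s=t.get_state();print(s['eef_pos'],s['ee_rot'],s['force'],s['moment'],s['width'],s['q'])"
```

```text
t: 14.42
eef_pos: [0.5833, -0.1514, 0.0375]
ee_rot: [3.142, 0.003, 1.382]
force: [0.4, -5.6, -3.4]
width: 0.0093
[ 0.58331839 -0.15138825  0.03752773] [3.14155953e+00 2.92181898e-03 1.38192920e+00] [ 0.41396069 -5.55869545 -3.3919141 ] [-1.90960367 -0.39475092  0.00985248] 0.009337302699363942 [ 0.07184275  0.42361336 -0.37525301  0.00405654 -0.77265521 -1.83441191]
```

```bash
python3 -m inch '0.05 0.01 0.06 1.32 0 0 0;0.05 0.1 0.51 3.93 0 0 0;0.05 0.27 1.39 6.42 0 0 0;0.05 0.51 2.7 8.72 0 0 0;0.05 0.83 4.37 10.75 0 0 0;0.05 1.21 6.36 12.45 0 0 0;0.05 1.64 8.62 13.78 0 0 0;0.05 2.11 11.07 14.68 0 0 0;0.05 2.6 13.63 15.14 0 0 0;0.05 2.84 14.93 15.2 0 0 0;0.05 2.84 14.93 15.2 0 0 0'
python3 -c "
from station import telemetry as t
s=t.get_state();print(s['eef_pos'],s['ee_rot'],s['force'],s['moment'],s['width'],s['q'])"
```

```text
t: 15.8
eef_pos: [0.6128, -0.001, 0.192]
ee_rot: [3.138, 0.002, 1.384]
force: [-1.5, 0.4, 10.5]
width: 0.0093
[ 0.61283041 -0.00096176  0.19201451] [3.13807924e+00 1.85981104e-03 1.38384330e+00] [-1.50239926  0.36837516 10.53686509] [-0.03238528  0.42129553 -0.01798843] 0.00934938804234182 [ 0.31891389  0.27953014 -0.18485925  0.00372777 -1.10423754 -2.07833318]
```

```bash
python3 -m inch '0.05 0.49 2.59 -0.23 0 0 0;0.05 0.97 5.11 -0.92 0 0 0;0.05 1.42 7.46 -2.04 0 0 0;0.05 1.83 9.59 -3.56 0 0 0;0.05 2.18 11.43 -5.43 0 0 0;0.05 2.46 12.92 -7.6 0 0 0;0.05 2.67 14.02 -10 0 0 0;0.05 2.72 14.3 -11 0 0 0;0.05 2.78 14.6 -12 0 0 0;0.05 2.78 14.6 -12 0 0 0'
python3 -c "
from station import telemetry as t
s=t.get_state();print(s['eef_pos'],s['ee_rot'],s['force'],s['moment'],s['width'],s['q'])"
```

```text
t: 17.05
eef_pos: [0.6407, 0.1449, 0.0699]
ee_rot: [3.139, 0.003, 1.384]
force: [4.3, -4.5, -3.3]
width: 0.0095
[0.64068968 0.14487903 0.06991762] [3.13898595 0.00343262 1.38382411] [ 4.33209591 -4.50191603 -3.26160732] [-1.54124088 -1.7613768  -0.00930752] 0.009482703295517174 [ 0.52128451  0.4586563  -0.22019329  0.00552728 -0.89220736 -2.2825186 ]
```

```bash
python3 -m inch '0.05 0.01 0.1 -0.6 0 0 0;0.05 0.02 0.18 -1.1 0 0 0;0.05 0.03 0.23 -1.6 0 0 0;0.05 0.04 0.27 -2.0 0 0 0;0.05 0.05 0.3 -2.4 0 0 0;0.05 0.05 0.3 -2.7 0 0 0;0.05 0.05 0.3 -2.9 0 0 0;0.05 0.05 0.3 -3.05 0 0 0;0.05 0.05 0.3 -3.2 0 0 0;0.05 0.05 0.3 -3.3 0 0 0'
python3 -c "
from station import telemetry as t
s=t.get_state();print(s['eef_pos'],s['ee_rot'],s['force'],s['moment'],s['width'],s['q'])"
```

```text
t: 18.3
eef_pos: [0.6425, 0.1469, 0.0409]
ee_rot: [3.136, 0.004, 1.385]
force: [-4.7, -10.2, 29.7]
width: 0.0095
[0.64253128 0.14691873 0.04091882] [3.13551007 0.00401428 1.38515506] [ -4.69905843 -10.16292901  29.73982761] [-3.68032099  1.79050766 -0.07658416] 0.009453052223703793 [ 0.52425086  0.49226303 -0.24413961  0.00947711 -0.83241905 -2.28704829]
```

```bash
python3 -m inch '0.05 0 0 0.3 0 0 0;0.05 0 0 0.3 0 0 0;0.2 0 0 0.3 0 0 0;0.2 0 0 0.3 0 0 0;0.2 0 0 3 0 0 0;0.2 0 0 7 0 0 0;0.1 0 0 9 0 0 0;0 0 0 9 0 0 0'
python3 - <<'E'
from h import *
np.set_printoptions(precision=4,suppress=True)
f=grab_frame("wrist"); a=grab_frame("scene"); s=telemetry.get_state(); print(s["eef_pos"],s["ee_rot"],s["force"],s["width"])
for n,z in dict(button=.087,handle=.05,hinge=.05).items():
    r=pinpoint("wrist",n)[:2]; print(n,[(np.round(x["location"],1).tolist(),round(x["p"],2),atz(ray(f,x["location"]),z)) for x in r])
    q=pinpoint("scene",n)[:1]
    if r and q: print(tri([ray(f,r[0]["location"]),ray(a,q[0]["location"])]),q[0]["p"])
save(f,"l.png",s=1)
E
```

```text
t: 19.3
eef_pos: [0.6434, 0.1479, 0.1326]
ee_rot: [3.133, 0.002, 1.386]
force: [0.4, -0.3, 0.1]
width: 0.004
[0.642  0.1472 0.1302] [3.1363 0.0039 1.3851] [0.2799 0.24   0.0754] 0.0008962058934933197
button [([164.1, 232.3], 0.9, array([0.6262, 0.0705, 0.087 ]))]
(array([0.6266, 0.0732, 0.0878]), [0.0023040611635786485, 0.0023040611635786533]) 0.59
handle [([276.8, 215.9], 0.91, array([0.6409, 0.1444, 0.05  ])), ([181.9, 215.8], 0.32, array([0.6271, 0.0713, 0.05  ]))]
(array([0.6408, 0.1467, 0.0518]), [0.0022116997265903865, 0.002211699726590414]) 0.9
hinge [([83.9, 211.8], 0.85, array([ 0.6097, -0.0031,  0.05  ]))]
(array([ 0.6085, -0.004 ,  0.0518]), [0.0020644907595486566, 0.002064490759548613]) 0.7
```

```bash
python3 -m inch '0 -0.9 -4 0 0 0 0;0 -1.7 -7.5 -1 0 0 0;0 -1.7 -7.5 -3.5 0 0 0;0 -1.7 -7.5 -4.0 0 0 0;0 -1.7 -7.5 -4.3 0 0 0;0 -1.7 -7.5 -4.6 0 0 0;0 -1.7 -7.5 -4.9 0 0 0;0 -1.7 -7.5 -5.2 0 0 0;0 -1.7 -7.5 -5.4 0 0 0;0 -1.7 -7.5 -5.5 0 0 0'
python3 -c "
from station import telemetry as t
s=t.get_state();print(s['eef_pos'],s['ee_rot'],s['force'],s['moment'],s['width'],s['q'])"
```

```text
t: 20.95
eef_pos: [0.6259, 0.0722, 0.0761]
ee_rot: [3.135, 0.004, 1.386]
force: [-5.6, -0.2, 14.1]
width: 0.0006
[0.62585009 0.07217132 0.07607476] [3.13535378 0.00447634 1.3858373 ] [-5.63155962 -0.24124272 14.10660611] [-0.11530208  1.69649485 -0.01421967] 0.0005916657667985513 [ 0.42872422  0.41267229 -0.28318092  0.00946912 -0.87244246 -2.19054481]
```

```bash
python3 -m inch '0 0 0 -0.2 0 0 0;0 0 0 -0.3 0 0 0;0 0 0 -0.3 0 0 0'
python3 -c "
from station import telemetry as t
s=t.get_state();print(s['eef_pos'],s['force'])"
python3 -m inch '0 0 0 1 0 0 0;0.1 0 0 4 0 0 0;0.2 1 4.5 5 0 0 0;0.2 1.65 7.5 5 0 0 0;0.2 1.65 7.5 3 0 0 0;0.2 1.65 7.5 0 0 0 0;0.2 1.65 7.5 -1.0 0 0 0;0.2 1.65 7.5 -1.0 0 0 0'
python3 - <<'E'
from h import *
np.set_printoptions(precision=4,suppress=True)
f=grab_frame("wrist"); s=telemetry.get_state(); print(s["eef_pos"],s["ee_rot"],s["force"],s["width"])
for n,z in dict(button=.087,handle=.05).items():
    r=pinpoint("wrist",n)[:2]; print(n,[(np.round(x["location"],1).tolist(),round(x["p"],2),atz(ray(f,x["location"]),z)) for x in r])
E
```

```text
t: 21.32
eef_pos: [0.626, 0.0722, 0.0758]
ee_rot: [3.134, 0.005, 1.387]
force: [-10.8, -0.6, 23.6]
width: 0.0002
[0.62596317 0.07218882 0.0758281 ] [-10.79073133  -0.56143483  23.60770907]
t: 22.32
eef_pos: [0.642, 0.1471, 0.0647]
ee_rot: [3.136, 0.006, 1.387]
force: [0.0, 0.4, 0.9]
width: 0.0175
[0.6427 0.1473 0.0658] [3.1344 0.0051 1.3871] [ 0.657  -0.3959  0.8709] 0.01762816168249613
button [([116.2, 284.9], 0.64, array([0.6252, 0.0708, 0.087 ]))]
handle [([280.1, 253.2], 0.64, array([0.6401, 0.1466, 0.05  ]))]
```

```bash
python3 -m inch '0.2 -0.1 0 -1.5 0 0 0;0.2 -0.1 0 -2.7 0 0 0;0.2 -0.1 0 -2.7 0 0 0;0.05 -0.1 0 -2.7 0 0 0;0.05 -0.1 0 -2.7 0 0 0;0.05 -0.1 0 -2.7 0 0 0' 20
python3 -c "
from station import telemetry as t
s=t.get_state();print(s['eef_pos'],s['force'],s['width'])"
```

```text
t: 23.22
eef_pos: [0.6421, 0.1469, 0.0399]
ee_rot: [3.133, 0.004, 1.387]
force: [0.9, -4.7, -2.1]
width: 0.009
[0.64211724 0.14689867 0.03985941] [ 0.92490724 -4.68497457 -2.08254964] 0.009018064312043717
```

```bash
python3 -m inch '0.05 -0.01 -0.06 1.32 0 0 0;0.05 -0.1 -0.51 3.93 0 0 0;0.05 -0.27 -1.39 6.42 0 0 0;0.05 -0.51 -2.7 8.72 0 0 0;0.05 -0.83 -4.37 10.75 0 0 0;0.05 -1.21 -6.36 12.45 0 0 0;0.05 -1.64 -8.62 13.78 0 0 0;0.05 -2.11 -11.07 14.68 0 0 0;0.05 -2.6 -13.63 15.14 0 0 0;0.05 -2.84 -14.93 15.2 0 0 0;0.05 -2.84 -14.93 15.2 0 0 0'
python3 - <<'E'
from h import *
np.set_printoptions(precision=4,suppress=True)
s=telemetry.get_state(); print(s["eef_pos"],s["ee_rot"],s["force"],s["width"])
a=grab_frame("side"); f=grab_frame("wrist")
for c in("side","wrist","scene"):
    g=grab_frame(c)
    for n in("module","trim"):
        r=regions_of(c,n); print(c,n,[(x["bbox"],round(x["p"],2)) for x in r], pinpoint(c,n)[:2])
    print(proj(g,[.6247,.0724,.052]))
save(f,"m.png")
E
```

```text
t: 24.6
eef_pos: [0.6134, -0.0036, 0.1943]
ee_rot: [3.131, 0.004, 1.386]
force: [-5.4, 1.5, 9.1]
width: 0.0094
[ 0.6134 -0.0036  0.1943] [3.1314 0.0041 1.3859] [-5.4336  1.4787  9.1064] 0.009402031636997195
side module [([219.7, 227.0, 238.8, 243.7], 0.83), ([295.1, 262.7, 316.0, 278.6], 0.53), ([199.6, 164.2, 287.6, 269.7], 0.45)] [{'location': [244.4, 181.4], 'p': 0.59}, {'location': [230.1, 231.2], 'p': 0.51}]
side trim [([196.7, 165.9, 286.7, 269.0], 0.86)] [{'location': [228.9, 237.3], 'p': 0.87}, {'location': [244.2, 188.3], 'p': 0.33}]
[228.62   232.2893]
wrist module [([331.0, 165.1, 383.0, 217.4], 0.55)] [{'location': [359.2, 193.3], 'p': 0.8}]
wrist trim [([159.5, 121.3, 416.9, 338.5], 0.59)] [{'location': [280.8, 191.5], 'p': 0.19}]
[361.6887 194.6609]
scene module [([304.0, 220.8, 322.3, 239.1], 0.47)] [{'location': [313.6, 226.0], 'p': 0.49}, {'location': [319.6, 190.9], 'p': 0.48}]
scene trim [([237.9, 176.6, 326.7, 260.1], 0.9), ([398.0, 169.1, 426.6, 203.8], 0.5)] [{'location': [313.6, 231.5], 'p': 0.93}]
[311.3522 226.6476]
```

```bash
python3 -m inch '0.05 -0.49 -2.59 -0.23 0 0 0;0.05 -0.97 -5.11 -0.92 0 0 0;0.05 -1.42 -7.46 -2.04 0 0 0;0.05 -1.83 -9.59 -3.56 0 0 0;0.05 -2.18 -11.43 -5.43 0 0 0;0.05 -2.46 -12.92 -7.6 0 0 0;0.05 -2.67 -14.02 -10 0 0 0;0.05 -2.72 -14.3 -11 0 0 0;0.05 -2.78 -14.6 -12 0 0 0;0.05 -2.78 -14.6 -12 0 0 0'
python3 -c "
from station import telemetry as t
s=t.get_state();print(s['eef_pos'],s['force'],s['width'])"
```

```text
t: 26.7
eef_pos: [0.5852, -0.1488, 0.0738]
ee_rot: [3.133, 0.005, 1.387]
force: [-2.6, -0.2, -2.1]
width: 0.009
[ 0.58523023 -0.1488036   0.0737689 ] [-2.63621236 -0.20690611 -2.13312536] 0.009021235596637506
```

```bash
python3 -m inch '0.05 -0.01 -0.1 -0.7 0 0 0;0.05 -0.02 -0.18 -1.3 0 0 0;0.05 -0.03 -0.23 -1.8 0 0 0;0.05 -0.04 -0.27 -2.2 0 0 0;0.05 -0.05 -0.3 -2.6 0 0 0;0.05 -0.05 -0.3 -2.9 0 0 0;0.05 -0.05 -0.3 -3.1 0 0 0;0.05 -0.05 -0.3 -3.3 0 0 0;0.05 -0.05 -0.3 -3.45 0 0 0;0.05 -0.05 -0.3 -3.6 0 0 0;0.05 -0.05 -0.3 -3.6 0 0 0'
python3 -c "
from station import telemetry as t
s=t.get_state();print(s['eef_pos'],s['force'],s['width'])"
```

```text
t: 28.08
eef_pos: [0.5861, -0.152, 0.0411]
ee_rot: [3.129, 0.005, 1.389]
force: [-9.8, 0.6, 22.9]
width: 0.0092
[ 0.58610901 -0.1519727   0.04110915] [-9.75717951  0.60766372 22.87818437] 0.009161147878229622
```

On the stop (contact force rising). I'll relieve, release, lift away over to a spot that views the trim.

```bash
python3 -m inch '0.05 0 0 0.3 0 0 0;0.05 0 0 0.3 0 0 0;0.2 0 0 0.3 0 0 0;0.2 0 0 0.3 0 0 0;0.2 0 0 3 0 0 0;0.2 0 0 8 0 0 0;0.2 3 5 13 0 0 0;0.2 6 10 15 0 0 0;0.2 9 15 15 0 0 0;0.2 11 20 15 0 0 0;0.2 11 20 15 0 0 0;0.2 11 20 15 0 0 0'
python3 - <<'E'
from h import *
np.set_printoptions(precision=4,suppress=True)
s=telemetry.get_state(); print(s["eef_pos"],s["force"],s["width"])
f=grab_frame("wrist"); a=grab_frame("side"); b=grab_frame("scene"); P={}
for n in("module","trim","handle","seat"):
    r={c:(pinpoint(c,n) or [None])[0] for c in("wrist","side")}
    print(n,{c:(x["location"],x["p"]) for c,x in r.items() if x})
    if all(r.values()): print(tri([ray(f,r["wrist"]["location"]),ray(a,r["side"]["location"])]))
u=proj(f,[.6247,.0724,.05]).astype(int);print(u)
k=lambda f,u,r,S: cv2.resize(np.ascontiguousarray(f["pixels"][max(u[1]-r,0):u[1]+r,max(u[0]-r,0):u[0]+r,::-1]),(S,S),interpolation=cv2.INTER_CUBIC)
v=proj(a,[.61,0,.05]).astype(int)
cv2.imwrite("pics/z.png",np.hstack([k(f,u,60,400),k(a,v,65,400)]))
E
```

```text
t: 29.58
eef_pos: [0.6963, 0.0486, 0.1907]
ee_rot: [3.13, 0.005, 1.39]
force: [-0.7, -0.2, 0.0]
width: 0.0175
[0.6963 0.0486 0.1907] [-0.6788 -0.1672  0.0226] 0.017454737453507004
module {'wrist': ([292.1, 120.4], 0.72), 'side': ([305.4, 274.8], 0.61)}
(array([ 0.5351,  0.0658, -0.0693]), [0.09808652004968982, 0.0980865200496899])
trim {'side': ([233.0, 240.3], 0.84)}
handle {'wrist': ([34.5, 114.3], 0.68), 'side': ([268.9, 172.9], 0.96)}
(array([ 0.5819, -0.1474,  0.0591]), [0.0004704016475412936, 0.0004704016475411504])
seat {'wrist': ([135.3, 111.0], 0.94), 'side': ([253.9, 197.7], 0.97)}
(array([ 0.5975, -0.0647,  0.0443]), [0.003704900340679684, 0.003704900340679711])
[294 116]
```

View pics/z.png

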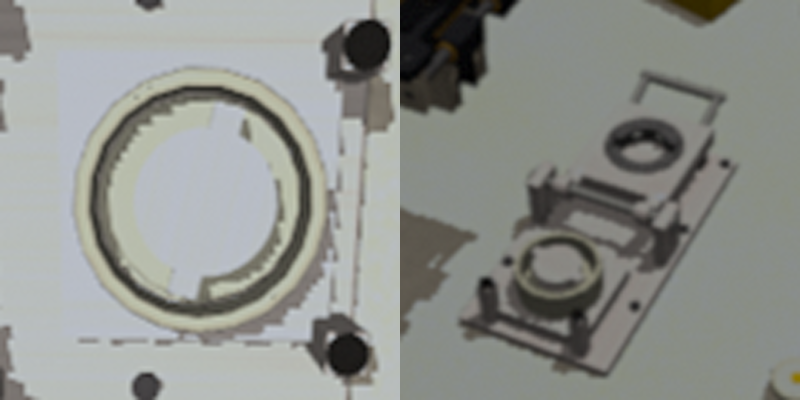

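```bash
python3 -c "
from station import arm
print(arm.job_done())"
```

```text
the job is handed in; nothing more can be done
None
```

The job is handed in at about 30 s of the 72 s: the module lies face-down in the white trim ring, and the plate is back open with its pocket empty.

**What I did**
- I took the larger of the two modules, about 54 mm across. I read its lug angle and the slot angle from the wrist camera.
- I turned the module about 9° while lowering it, then pressed it home. It stopped at the expected height and stayed put when I opened the fingers.
- I swung the plate over by its bar and lowered the last 3 cm slowly onto the stop. I then pressed the ejector button about 11.5 mm, where the force jumped to 24 N as if at its stop. The plate was swung back and set down the same slow way.

**Last checks**
- The last picture shows the module's back and lugs centred in the trim ring, with nothing touching it.
- The bar met its stop at the same tool height on both sides, 41 mm. I did not touch the screwdriver, tape measure, bin or phone, but did not measure them again at the end.

**What disagreed**
- I saw almost no vertical force as the module passed the spring balls. Force only appeared at the pocket floor, 10 N at the last reading.
- In the last look, the module network picked the small look-alike in the side view, so I could not measure the module's height in the trim ring. I judged that it sits level from the wrist picture alone.
- Triangulating the handle gave 59 mm instead of 50 mm. I put this down to measurement error, since the stop heights matched.

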